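# Take the big plate from the drainer and hold it face up over the tub

### The arm

A 6-joint arm with a two-finger parallel gripper is mounted at the origin on the work surface. World frame = base frame: x ahead of the robot, y to its left, z up, the work surface at z = 0. Lengths are in m, angles in rad, forces in N, time in s.
With the tool pointing down it reaches from about 0.3 to 0.775 m from the base axis. Payload 14.6 kg.
Tool frame: the origin (TCP) lies on the centre line of the jaws, within the pads' length; the fingertips stand 11 mm ahead of it and the grasp point (between the pads) lies 8 mm behind it; y points along the fingers, x is the direction in which the jaws open and shut, and the axes are right-handed (so a half turn about y gives the same grasp; the last joint's range is limited). The gripper opens to 94 mm and grips with 3 to 60 N. Pads are 16 mm wide; open, the fingers measure 119 mm over their backs; the gripper's body (75 mm by 177 mm) begins 78 mm behind the grasp point.
Start: joints at [1.168, 0.3, 1.521, -0, 1.321, -0.067], TCP at [0.181, 0.519, 0.216] pointing down, gripper open.
Joint ranges: [-3.03, 3.03], [-0.79, 2.21], [0.23, 2.52], [-1.04, 4.18], [0, 3.07], [-2.55, 2.55]. Speed limits (rad/s): [2.22, 2.22, 2.57, 3.14, 3.14, 3.14].

### API

Orientations are given as [roll, pitch, yaw] about the fixed x, y, z axes, in that order (R = Rz(yaw) Ry(pitch) Rx(roll)).
In Python, from station import ctrl, imaging gives the robot as it stands. The module is installed in compiled form; this text tells all that it offers.
- The arm moves only by the tool apply_moves, never from a script. Its argument "deltas" is a list of rows, each an object with "dp": the shift along the tool's x, y, z in m, a list of three; "roll": the turn about the tool's y in rad; "grip": the closure, from -1 (fully open) to 1 (shut). In form: [{"dp": [tx, ty, tz], "roll": roll, "grip": grip}, ...]. A call has 1 to 10 rows; each row shifts and turns the commanded pose from where the row before left it, along the tool's axes as they then stand; what a row does not reach is not made up. A row lasts 1/8 s, in which the tool goes at most 62.5 mm and 10.7 degrees, less where a joint would pass 70% of its speed; a pose out of reach is approached as far as the arm can. A call with a gripper value outside its range is refused whole. The fingers move at their own pace and stop on an object; "newtons" is the grip in N (left out, the last holds). Time passes only in rows, so rows that do not move let the fingers close. It gives the time, the measured TCP pose, the force and the opening at its end, in the units of the state.
- ctrl.get_obs(): the state, without advancing time (a new reading comes with each control period).
- imaging.camera(name): name is "scene" or "top"; returns the picture (480x640x3 uint8, blue, green, red); there is no depth.
- imaging.camera_info(name): a dict with "K" (3x3 intrinsics, pixels), "world_from_camera" (4x4, takes a point from camera to world coordinates). Camera axes: x right, y down, z forward; pixel columns grow to the right and rows downward; lengths in m; the calibration is good to about 2 mm. A picture is of the moment at which its call begins. camera_info takes no time and is no camera call.
- ctrl.hand_in(): hands the job in, once; it reports no verdict.
The state is a dict: "time_s": time; "qpos": joint angles; "joint_vel": joint speeds; "tau": joint torques, N m; "ee_pos": TCP position; "eef_rot": TCP orientation; "force": force on the tool from outside, world axes, zero at the start; "moment": the same for the moment, N m; "grip_width": finger opening in m.
Only numpy, scipy, OpenCV 4.12 (cv2) and the standard library are available. Lean on these libraries where they do the work, as an engineer would, in place of code of your own. Each camera call takes 0.05 s, during which the arm holds its last target. There are 200 camera calls.

### The job

Draw the big plate straight up out of the dish drainer until it is clear of the prongs, and only then turn it so that its hollow front face looks upward, lying back at about 45 degrees or flatter, and hold it centred over the empty washing-up tub, ready to be rinsed. Keep its centre at least 10 cm above the tub's rim, touching nothing but the gripper, and finish while still holding it there, motionless: do not put it down or let go. Leave the saucer, the wooden board, the mug and the bottle as they are.

Things in the scene. Friction and masses are not known exactly. Their poses are not given: they have to be found in the camera images.
- plate: Big round white plate, 170 mm across, 10 mm thick (flat rim 26 mm wide, 5 mm deep hollow in its front), 0.2-0.4 kg. Stands on edge in a drainer slot, leaning under 5 degrees; the tallest thing there, top edge 195 mm above the counter. Origin: centre of the disc. x: out of the hollow front face, square to the disc, at the start level and within 20 degrees of straight away from the robot; z: up at the start.
- rack: White dish drainer, fixed: tray 240 (x) by 210 (y) mm, walls 30 high; two rails along x at y = +-40 mm, tops at 35, carry the dishes; three slots at x = -60, 0, +60 mm, 13 mm wide between upright prongs with tips 95 mm above the counter. Dishes stand square to its x, fronts to +x. Origin: centre of underside, z up. Drainer and tub may change sides.
- tub: Open rectangular grey plastic washing-up tub, fixed, empty: 260 mm along its x, 300 mm along its y, 90 mm high, walls 5 mm. Origin: centre of its underside, on the counter; z up.
- saucer: Small white saucer, 120 mm across, 9 mm thick, standing on edge in another slot, top edge 141 mm above the counter. Origin: centre of the disc; x out of its front face. Leave it.
- board: Small wooden board, 140 mm wide, 100 mm tall, 10 mm thick, standing in the remaining slot, top edge 135 mm above the counter. Origin: centre of its lower edge; x square to its face. Leave it.
- mug: White mug, 80 mm across, 90 mm high, with a handle, standing beyond the drainer and tub. Origin: centre of its underside. Leave it.
- bottle: White dish-soap bottle, 60 mm across, 190 mm high, standing beyond the drainer and tub. Origin: centre of its underside. Leave it.

How it is judged:
On the way:
1. the big plate is held by the gripper, drawn up clear of the drainer's prongs (centre more than 178 mm above the counter), still on edge within 20 degrees and still over the drainer (height (world z) of plate above 0.178 m and angle between plate's own x axis and vertical between 1.22 and 1.92 rad and horizontal distance between plate and rack below 0.12 m and contact force between the fingers and plate above 1 N and contact force between plate and rack below 0.2 N), for 0.1 s.
At the end, for the whole second after the job is handed in: Gripper holds the big plate at rest (<30 mm/s, <0.15 rad/s), front face up within 55 deg of vertical, centre within 70 mm of the tub's centre in plan and >180 mm above the counter, touching no tub, drainer or other thing; saucer, board, mug, bottle within 30 mm of their starts (height (world z) of plate above 0.18 m and angle between plate's own x axis and vertical below 0.96 rad and horizontal distance between plate and tub below 0.07 m and contact force between the fingers and plate above 1 N and contact force between plate and tub below 0.2 N and contact force between plate and rack below 0.2 N and linear speed of plate below 0.03 m/s and angular speed of plate below 0.15 rad/s and contact force between plate and saucer below 0.2 N and contact force between plate and board below 0.2 N and contact force between plate and mug below 0.2 N and contact force between plate and bottle below 0.2 N and distance of each of saucer, board, mug, bottle from where it was at the start of the episode below 0.03 m); the arm keeps its last pose, push and grip.
It fails at once if the small saucer is moved by more than 30 mm or tipped over (distance of saucer from where it was at the start of the episode above 0.03 m or angle between saucer's own z axis and vertical above 0.35 rad).
It fails at once if the little wooden board is moved by more than 30 mm or tipped over (distance of board from where it was at the start of the episode above 0.03 m or angle between board's own z axis and vertical above 0.35 rad).
It fails at once if the mug is moved by more than 30 mm or tipped over (distance of mug from where it was at the start of the episode above 0.03 m or angle between mug's own z axis and vertical above 0.35 rad).
It fails at once if the bottle is moved by more than 30 mm or tipped over (distance of bottle from where it was at the start of the episode above 0.03 m or angle between bottle's own z axis and vertical above 0.35 rad).
It also fails if it takes over 32 s, if anything falls off the work surface, if the arm or the gripper's body presses on something with over 40 N, if the wrist force passes 120 N, or if a joint passes its speed limit or range.

## Working session

There is one attempt and no reset: what is moved stays moved. The work goes in short steps, Python scripts to look and compute and a tool call to move; the robot and the scene stay as the last step left them, time stands still between calls to the robot, and variables do not carry over. Pictures are saved under pics/ and viewed, about 8 in all and at most 12, crops included, and the job is handed in when it is done.

Besides the shell and the picture viewer there is one more tool, called after "Request:" as name([rows], argument=value, ...), one row to a line, values as JSON. apply_moves: Moves the arm, as the interface text tells. Its arguments: {"type":"object","properties":{"deltas":{"type":"array"},"newtons":{"type":"number"}},"required":["deltas"]}

```bash
mkdir -p pics
python3 - <<'E'
from station import ctrl, imaging
import cv2
o=ctrl.get_obs(); print(o)
for n in("scene","top"):
    cv2.imwrite(f"pics/{n}0.png",imaging.camera(n)); print(n,imaging.camera_info(n))
E
```

```text
{'time_s': 0.0, 'qpos': array([ 1.16839079e+00,  3.00480341e-01,  1.52159968e+00, -1.61455908e-05,
        1.32070631e+00, -6.66164176e-02]), 'joint_vel': array([ 0.00074942, -0.00065297, -0.00041537,  0.00124754,  0.00134065,
        0.00016102]), 'tau': array([-2.26878648e-03, -5.31816351e+01, -3.52730978e+01,  7.06924126e-02,
        2.46304966e-02, -4.87463228e-05]), 'ee_pos': array([0.18114596, 0.51903775, 0.21587339]), 'eef_rot': array([-1.57073247e+00,  1.19207624e-03,  1.23501125e+00]), 'force': array([-0.54277743,  0.35999702,  1.04054693]), 'moment': array([0.0335679 , 0.00878326, 0.00195723]), 'grip_width': 0.09376727854745365}
scene {'K': array([[433.97707998,   0.        , 322.90942649],
       [  0.        , 433.97707998, 240.94647862],
       [  0.        ,   0.        ,   1.        ]]), 'world_from_camera': array([[ 1.35236253e-03,  6.05846827e-01, -7.95580162e-01,
         1.14966777e+00],
       [ 9.99999068e-01, -9.68250186e-04,  9.62505102e-04,
         3.21999917e-05],
       [-1.87189978e-04, -7.95580722e-01, -6.05847572e-01,
         5.05875746e-01],
       [ 0.00000000e+00,  0.00000000e+00,  0.00000000e+00,
         1.00000000e+00]])}
top {'K': array([[590.34985592,   0.        , 319.42977943],
       [  0.        , 590.34985592, 248.1220124 ],
       [  0.        ,   0.        ,   1.        ]]), 'world_from_camera': array([[-0.0495668 , -0.97392744,  0.22137859,  0.43358968],
       [-0.99876359,  0.04749083, -0.0146938 ,  0.01439429],
       [ 0.00379725, -0.2218332 , -0.97507723,  0.91234362],
       [ 0.        ,  0.        ,  0.        ,  1.        ]])}
```

View pics/scene0.png

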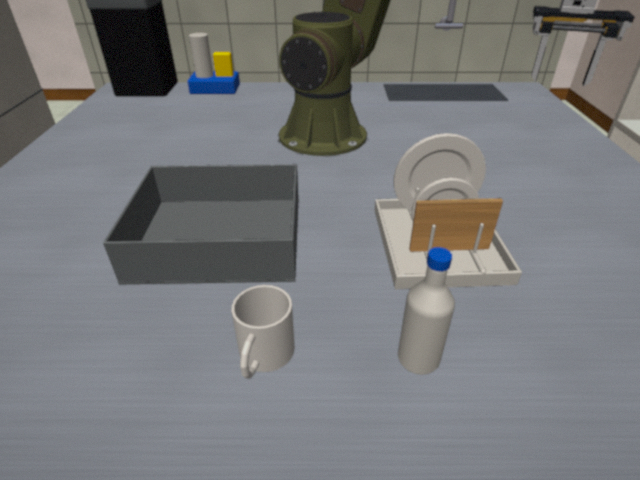

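View pics/top0.png

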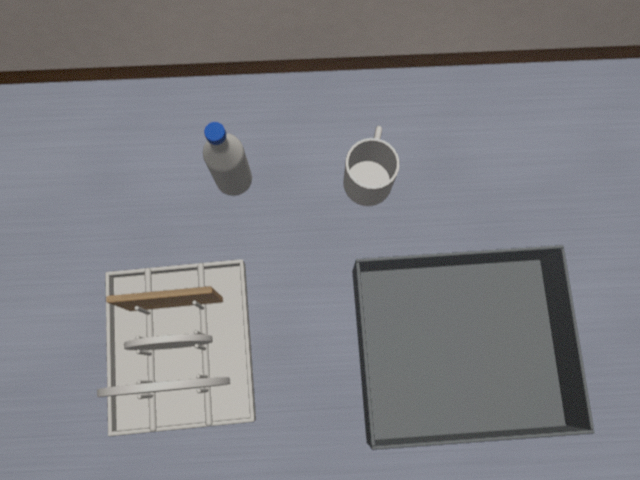

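The top view shows the drainer on the robot's left (+y, px x 107–252). The plate is in the slot nearest the robot, edge-on from (98,391) to (229,381). The saucer is in the middle slot and the board in the far one. The tub is on the right, with rim corners near (357,261), (563,248), (592,432) and (373,446). In the scene view the plate's top is at about (440,134). Next I measure these properly.

```bash
cat > h.py <<'E'
import numpy as np
from station import ctrl, imaging
def ray(n,px):
    i=imaging.camera_info(n);T=np.array(i["world_from_camera"]);d=T[:3,:3]@np.linalg.solve(i["K"],[px[0],px[1],1.]);return T[:3,3],d
def onz(n,px,z):
    c,d=ray(n,px);return c+d*(z-c[2])/d[2]
def pix(n,p):
    i=imaging.camera_info(n);T=np.linalg.inv(i["world_from_camera"]);q=np.array(i["K"])@(T[:3,:3]@np.array(p)+T[:3,3]);return q[:2]/q[2]
E
python3 - <<'E'
from h import *; import cv2
np.set_printoptions(precision=4,suppress=True)
t=[onz("top",p,.09) for p in[(357,261),(563,248),(592,432),(373,446)]]
print("tub",np.array(t),np.mean(t,0),[np.linalg.norm(t[i]-t[i-1]) for i in range(4)])
r=[onz("top",p,.03) for p in[(107,273),(243,261),(253,419),(110,433)]]
print("rack",np.array(r),np.mean(r,0),[np.linalg.norm(r[i]-r[i-1]) for i in range(4)])
a,b=onz("top",(98,391.5),.11),onz("top",(229.5,381),.11)
print("plate",a,b,(a+b)/2,np.linalg.norm(a-b),"yaw",np.arctan2(*(a-b)[[1,0]])-np.pi/2)
print("scene top",onz("scene",(440,134),.195))
im=cv2.imread("pics/top0.png")[360:410,85:245]
cv2.imwrite("pics/c0.png",cv2.resize(im,None,fx=5,fy=5,interpolation=cv2.INTER_CUBIC))
E
```

```text
tub [[ 0.5989 -0.0504  0.09  ]
 [ 0.6035 -0.3461  0.09  ]
 [ 0.3509 -0.3493  0.09  ]
 [ 0.3477 -0.0557  0.09  ]] [ 0.4753 -0.2004  0.09  ] [np.float64(0.25128631321970246), np.float64(0.2957428036851666), np.float64(0.25264700039436794), np.float64(0.29364013405010214)]
rack [[0.611  0.3247 0.03  ]
 [0.6195 0.1185 0.03  ]
 [0.387  0.109  0.03  ]
 [0.3779 0.3135 0.03  ]] [0.4988 0.2164 0.03  ] [np.float64(0.2333600084481024), np.float64(0.20641314287769505), np.float64(0.23271673480247526), np.float64(0.20469082827340307)]
plate [0.4363 0.3036 0.11  ] [0.4412 0.1303 0.11  ] [0.4387 0.217  0.11  ] 0.17342666531372627 yaw 0.028411037966232122
scene top [0.4332 0.2056 0.195 ]
```

View pics/c0.png

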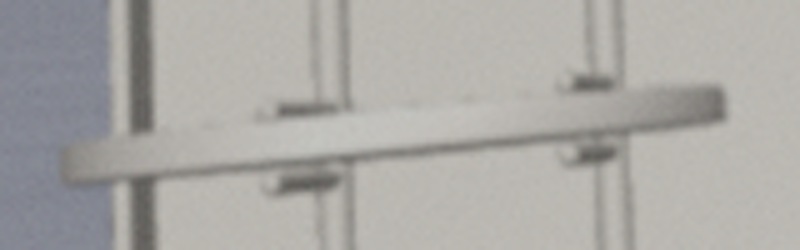

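Request:
apply_moves([
  {"dp": [0, -0.01, 0], "roll": 0.1715, "grip": -1},
  {"dp": [0, -0.01, 0], "roll": 0.1715, "grip": -1},
  {"dp": [0, -0.01, 0], "roll": 0.1715, "grip": -1},
  {"dp": [0, -0.01, 0], "roll": 0.1715, "grip": -1},
  {"dp": [0, -0.01, 0], "roll": 0.1715, "grip": -1},
  {"dp": [0, -0.01, 0], "roll": 0.1715, "grip": -1},
  {"dp": [0, 0, 0], "roll": 0.171, "grip": -1},
])

```text
time_s: 0.98
ee_pos: [0.1813, 0.5194, 0.2769]
eef_rot: [-1.57, -0.0, 0.029]
force: [1.2, -0.2, 0.5]
grip_width: 0.0935
```

Run:
```python
from h import *
for p in [(163,385),(164,385.5)]: print(onz("top",p,.195),onz("top",p,.19))
o=ctrl.get_obs(); print({k:np.round(v,4) for k,v in o.items()})
```

```text
[0.43966258 0.1965845  0.195     ] [0.43970491 0.1978544  0.19      ]
[0.43902713 0.19539951 0.195     ] [0.43906503 0.19666114 0.19      ]
{'time_s': np.float64(0.975), 'qpos': array([ 1.1684,  0.2609,  1.4307, -0.    ,  1.4494,  1.139 ]), 'joint_vel': array([ 1.2000e-03,  6.4000e-03,  1.6600e-02,  0.0000e+00, -8.6000e-03,
        1.3586e+00]), 'tau': array([-6.00000e-04, -5.30594e+01, -3.75070e+01,  4.49000e-02,
        1.21700e-01, -2.86220e+00]), 'ee_pos': array([0.1813, 0.5194, 0.2769]), 'eef_rot': array([-1.5702e+00, -3.0000e-04,  2.9400e-02]), 'force': array([ 1.1771, -0.2304,  0.5223]), 'moment': array([-0.0429,  0.0532,  0.0934]), 'grip_width': np.float64(0.0935)}
```

Request:
apply_moves([
  {"dp": [0.0354, 0, -0.0446], "roll": 0, "grip": -1},
  {"dp": [0.0354, 0, -0.0446], "roll": 0, "grip": -1},
  {"dp": [0.0354, 0, -0.0446], "roll": 0, "grip": -1},
  {"dp": [0.0354, 0, -0.0446], "roll": 0, "grip": -1},
  {"dp": [0.0354, 0, -0.0446], "roll": 0, "grip": -1},
  {"dp": [0.0354, 0, -0.0446], "roll": 0, "grip": -1},
  {"dp": [0.0354, 0, -0.0446], "roll": 0, "grip": -1},
  {"dp": [0, 0, 0], "roll": 0, "grip": -1},
])

```text
time_s: 1.98
ee_pos: [0.4414, 0.2134, 0.2759]
eef_rot: [-1.571, 0.001, 0.031]
force: [-0.7, 0.5, 0.6]
grip_width: 0.0938
```

Run:
```python
from h import *; import cv2
im=imaging.camera("scene"); cv2.imwrite("pics/s1.png",cv2.resize(im[60:300,340:560],None,fx=2.5,fy=2.5))
o=ctrl.get_obs(); print({k:np.round(v,4) for k,v in o.items() if k in("ee_pos","eef_rot","qpos","time_s")})
```

```text
{'time_s': np.float64(2.025), 'qpos': array([3.7910e-01, 1.2350e-01, 1.5955e+00, 1.0000e-04, 1.4236e+00,
       3.4690e-01]), 'ee_pos': array([0.4403, 0.2148, 0.276 ]), 'eef_rot': array([-1.5711e+00,  9.0000e-04,  3.2100e-02])}
```

View pics/s1.png

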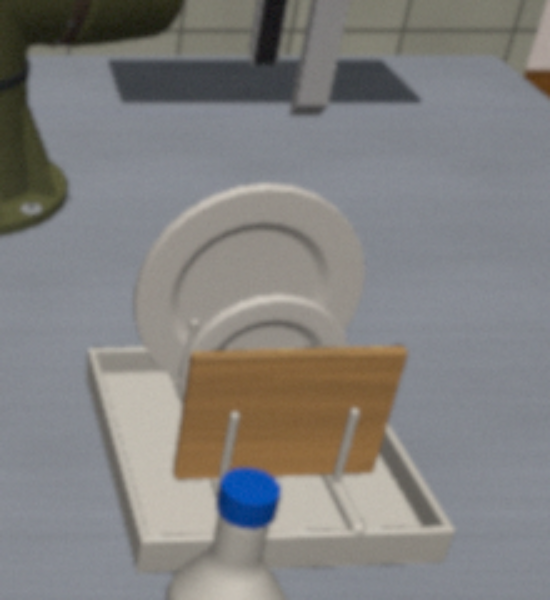

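The fingers straddle the plate's plane above its top edge, and the plate stands upright, so I descend and close.

Request:
apply_moves([
  {"dp": [-0.001, 0.04, 0], "roll": 0, "grip": -1},
  {"dp": [0, 0.04, 0], "roll": 0, "grip": -1},
  {"dp": [0, 0.025, 0], "roll": 0, "grip": -1},
  {"dp": [0, 0, 0], "roll": 0, "grip": -1},
  {"dp": [0, 0, 0], "roll": 0, "grip": 1},
  {"dp": [0, 0, 0], "roll": 0, "grip": 1},
  {"dp": [0, 0, 0], "roll": 0, "grip": 1},
  {"dp": [0, 0, 0], "roll": 0, "grip": 1},
  {"dp": [0, 0, 0], "roll": 0, "grip": 1},
  {"dp": [0, 0, 0], "roll": 0, "grip": 1},
], newtons=55)

```text
time_s: 3.28
ee_pos: [0.4388, 0.2159, 0.1715]
eef_rot: [-1.571, 0.0, 0.035]
force: [0.3, -0.9, 0.1]
grip_width: 0.0376
```

Request:
apply_moves([
  {"dp": [0, 0, 0], "roll": 0, "grip": 1},
  {"dp": [0, 0, 0], "roll": 0, "grip": 1},
  {"dp": [0, 0, 0], "roll": 0, "grip": 1},
  {"dp": [0, 0, 0], "roll": 0, "grip": 1},
  {"dp": [0, 0, 0], "roll": 0, "grip": 1},
])

```text
time_s: 3.9
ee_pos: [0.4387, 0.2159, 0.1714]
eef_rot: [-1.571, 0.0, 0.035]
force: [-0.8, 0.1, 0.9]
grip_width: 0.0098
```

Request:
apply_moves([
  {"dp": [0, -0.015, 0], "roll": 0, "grip": 1},
  {"dp": [0, -0.02, 0], "roll": 0, "grip": 1},
  {"dp": [0, -0.02, 0], "roll": 0, "grip": 1},
  {"dp": [0, -0.02, 0], "roll": 0, "grip": 1},
  {"dp": [0, -0.02, 0], "roll": 0, "grip": 1},
  {"dp": [0, -0.02, 0], "roll": 0, "grip": 1},
  {"dp": [0, -0.02, 0], "roll": 0, "grip": 1},
  {"dp": [0, -0.02, 0], "roll": 0, "grip": 1},
  {"dp": [0, 0, 0], "roll": 0, "grip": 1},
  {"dp": [0, 0, 0], "roll": 0, "grip": 1},
])

```text
time_s: 5.15
ee_pos: [0.4386, 0.2158, 0.3258]
eef_rot: [-1.571, 0.001, 0.035]
force: [-0.2, 0.7, -3.7]
grip_width: 0.0097
```

Run:
```python
from h import *; import cv2
im=imaging.camera("scene"); cv2.imwrite("pics/s2.png",im)
o=ctrl.get_obs(); print({k:np.round(v,4) for k,v in o.items()})
```

```text
{'time_s': np.float64(5.2), 'qpos': array([ 0.3823,  0.0995,  1.5096, -0.    ,  1.5338,  0.3473]), 'joint_vel': array([ 0.0017,  0.0018, -0.0019,  0.0006,  0.0014,  0.0003]), 'tau': array([ 1.09000e-02, -4.56626e+01, -3.93368e+01,  7.59000e-02,
        1.20000e-03,  0.00000e+00]), 'ee_pos': array([0.4386, 0.2158, 0.3256]), 'eef_rot': array([-1.5713e+00,  1.3000e-03,  3.5000e-02]), 'force': array([-0.5843, -0.0231, -2.4924]), 'moment': array([-0.1046,  0.0948, -0.0161]), 'grip_width': np.float64(0.0094)}
```

View pics/s2.png

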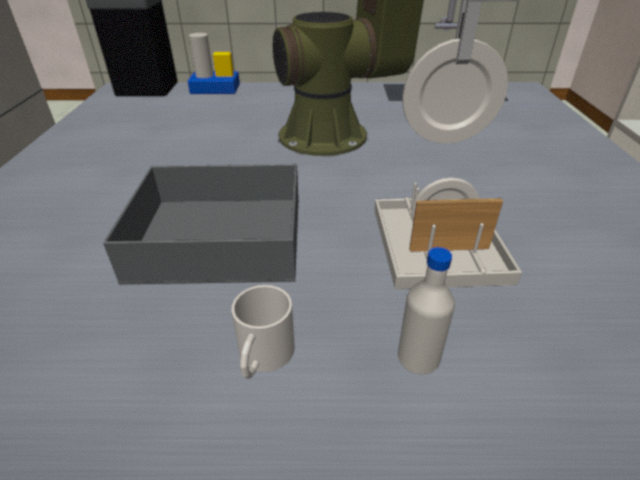

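The plate is held at a width of 9.6 mm, 15 cm up and upright. Its centre is at about (455,90) in the picture, clear of the rack. The moves only offer roll about the finger axis, so the tilt has to come from how the controller behaves at the edge of reach. I'll fit the arm's planar kinematics to plan that.

Run:
```python
import numpy as np
D=[(.3005,1.5216,.18115,.51904,.21587),(.2609,1.4307,.1813,.5194,.2769),(.1235,1.5955,.4403,.2148,.276),(.0995,1.5096,.4386,.2158,.3256)]
A=[];b=[]
for q2,q3,x,y,z in D:
    A+=[[1,np.sin(q2),np.sin(q2+q3),0],[0,np.cos(q2),np.cos(q2+q3),1]];b+=[np.sqrt(x*x+y*y-.0366**2),z]
s=np.linalg.lstsq(np.array(A),np.array(b),rcond=None);print("a L2 L3 h-Lt",s[0],s[1],np.array(A)@s[0]-b)
a,L2,L3,c=s[0]
for q3 in(.23,):
  for q2 in np.arange(0.2,2.2,.2): print(round(q2,1),"wrist r,TCPz",a+L2*np.sin(q2)+L3*np.sin(q2+q3),c+L2*np.cos(q2)+L3*np.cos(q2+q3),"q5",np.pi-q2-q3)
```

```text
a L2 L3 h-Lt [-0.00181248  0.3981195   0.44853441 -0.05319925] [1.95772458e-05] [ 0.00195183 -0.0003257  -0.00276585  0.00049426  0.00231588 -0.00034338
 -0.00150185  0.00017482]
0.2 wrist r,TCPz 0.2642625551404916 0.7446867823699599 q5 2.711592653589793
0.4 wrist r,TCPz 0.41747425330370025 0.6759212340804468 q5 2.5115926535897932
0.6 wrist r,TCPz 0.5539703125473284 0.5780879529509074 q5 2.311592653589793
0.8 wrist r,TCPz 0.6683090657275557 0.4550872431692051 q5 2.1115926535897933
1.0 wrist r,TCPz 0.7559321875718872 0.31182275488315087 q5 1.9115926535897931
1.2 wrist r,TCPz 0.8133464207231399 0.1540059911434737 q5 1.7115926535897932
1.4 wrist r,TCPz 0.8382628408866635 -0.01207139169912273 q5 1.511592653589793
1.6 wrist r,TCPz 0.8296881090188486 -0.1797884124781915 q5 1.311592653589793
1.8 wrist r,TCPz 0.7879640726201342 -0.3424587228369361 q5 1.111592653589793
2.0 wrist r,TCPz 0.7147541373539261 -0.49359717083720206 q5 0.9115926535897931
```

Request:
apply_moves([
  {"dp": [0, -0.02, 0], "roll": 0.168, "grip": 1},
  {"dp": [0, -0.02, 0], "roll": 0.168, "grip": 1},
  {"dp": [0, -0.02, 0], "roll": 0.169, "grip": 1},
  {"dp": [0.037, -0.008, -0.044], "roll": 0, "grip": 1},
  {"dp": [0.037, -0.008, -0.044], "roll": 0, "grip": 1},
  {"dp": [0.037, -0.008, -0.044], "roll": 0, "grip": 1},
  {"dp": [0.037, -0.008, -0.044], "roll": 0, "grip": 1},
  {"dp": [0.037, -0.008, -0.044], "roll": 0, "grip": 1},
  {"dp": [0.037, -0.008, -0.044], "roll": 0, "grip": 1},
  {"dp": [0.037, -0.008, -0.044], "roll": 0, "grip": 1},
])

```text
time_s: 6.45
ee_pos: [0.5303, -0.1779, 0.4419]
eef_rot: [-1.571, 0.001, -0.47]
force: [0.2, 0.3, -2.5]
grip_width: 0.0097
```

Request:
apply_moves([
  {"dp": [0.037, -0.008, -0.044], "roll": 0, "grip": 1},
  {"dp": [0.037, -0.03, 0], "roll": 0, "grip": 1},
  {"dp": [0.045, -0.035, 0], "roll": 0, "grip": 1},
  {"dp": [0.045, -0.035, 0], "roll": 0, "grip": 1},
  {"dp": [0.045, -0.035, 0], "roll": 0, "grip": 1},
])

```text
time_s: 7.08
ee_pos: [0.6185, -0.2743, 0.5071]
eef_rot: [-1.568, -0.033, -0.47]
force: [0.5, -0.1, -4.7]
grip_width: 0.0097
```

Run:
```python
from h import *
o=ctrl.get_obs(); print({k:np.round(v,4) for k,v in o.items() if k!="tau"})
```

```text
{'time_s': np.float64(7.075), 'qpos': array([-4.7260e-01,  7.1440e-01,  2.4100e-01,  3.2000e-03,  2.1528e+00,
       -6.0000e-04]), 'joint_vel': array([-0.0302, -0.1108, -0.0949,  0.0163, -0.2449, -0.0214]), 'ee_pos': array([ 0.6185, -0.2743,  0.5071]), 'eef_rot': array([-1.5682, -0.0334, -0.4702]), 'force': array([ 0.511 , -0.0563, -4.7421]), 'moment': array([-0.0398,  0.0742,  0.0026]), 'grip_width': np.float64(0.0097)}
```

The tool is now tilting outward (pitch −0.033) at the reach limit, which is the turn I need. I keep pushing outward.

Request:
apply_moves([
  {"dp": [0.05, -0.036, 0], "roll": 0, "grip": 1},
  {"dp": [0.05, -0.036, 0], "roll": 0, "grip": 1},
  {"dp": [0.05, -0.036, 0], "roll": 0, "grip": 1},
  {"dp": [0.05, -0.035, 0], "roll": 0, "grip": 1},
  {"dp": [0.051, -0.034, 0], "roll": 0, "grip": 1},
  {"dp": [0.051, -0.033, 0], "roll": 0, "grip": 1},
  {"dp": [0.052, -0.032, 0], "roll": 0, "grip": 1},
  {"dp": [0.052, -0.031, 0], "roll": 0, "grip": 1},
])

```text
time_s: 8.07
ee_pos: [0.6417, -0.3025, 0.5627]
eef_rot: [-1.557, -0.309, -0.472]
force: [-0.2, -0.1, -4.5]
grip_width: 0.0097
```

Run:
```python
from h import *
o=ctrl.get_obs(); print({k:np.round(v,4) for k,v in o.items() if k!="tau"})
```

```text
{'time_s': np.float64(8.075), 'qpos': array([-0.5   ,  0.6506,  0.2356,  0.0234,  1.9471, -0.0178]), 'joint_vel': array([-0.0255, -0.0697, -0.0009,  0.0208, -0.1977, -0.0144]), 'ee_pos': array([ 0.6417, -0.3025,  0.5627]), 'eef_rot': array([-1.5575, -0.3087, -0.4723]), 'force': array([-0.2194, -0.1271, -4.4847]), 'moment': array([0.0907, 0.4315, 0.0115]), 'grip_width': np.float64(0.0097)}
```

Request:
apply_moves([
  {"dp": [0.055, -0.028, 0.001], "roll": 0, "grip": 1},
  {"dp": [0.056, -0.026, 0.001], "roll": 0, "grip": 1},
  {"dp": [0.057, -0.024, 0.001], "roll": 0, "grip": 1},
  {"dp": [0.058, -0.022, 0.001], "roll": 0, "grip": 1},
  {"dp": [0.058, -0.02, 0.001], "roll": 0, "grip": 1},
  {"dp": [0.059, -0.018, 0.001], "roll": 0, "grip": 1},
  {"dp": [0.06, -0.016, 0.001], "roll": 0, "grip": 1},
  {"dp": [0.06, -0.014, 0.001], "roll": 0, "grip": 1},
  {"dp": [0.06, -0.012, 0.001], "roll": 0, "grip": 1},
  {"dp": [0.061, -0.01, 0.001], "roll": 0, "grip": 1},
])

```text
time_s: 9.32
ee_pos: [0.6944, -0.334, 0.6268]
eef_rot: [-1.544, -0.665, -0.48]
force: [-0.2, 0.9, -3.7]
grip_width: 0.0095
```

Request:
apply_moves([
  {"dp": [0.061, -0.008, 0.001], "roll": 0, "grip": 1},
  {"dp": [0.061, -0.006, 0.001], "roll": 0, "grip": 1},
  {"dp": [0.062, -0.004, 0.001], "roll": 0, "grip": 1},
  {"dp": [0.062, -0.002, 0.001], "roll": 0, "grip": 1},
  {"dp": [0.062, 0, 0.001], "roll": 0, "grip": 1},
])

```text
time_s: 9.95
ee_pos: [0.7212, -0.3493, 0.6633]
eef_rot: [-1.534, -0.849, -0.488]
force: [-0.0, 0.0, -3.8]
grip_width: 0.0094
```

Run:
```python
from h import *
o=ctrl.get_obs(); print({k:np.round(v,4) for k,v in o.items() if k!="tau"})
```

```text
{'time_s': np.float64(9.95), 'qpos': array([-0.515 ,  0.6105,  0.2356,  0.0568,  1.4479, -0.0246]), 'joint_vel': array([-0.0055, -0.0091,  0.0021,  0.019 , -0.2859, -0.0027]), 'ee_pos': array([ 0.7212, -0.3493,  0.6633]), 'eef_rot': array([-1.5343, -0.8486, -0.4884]), 'force': array([-0.0236,  0.0382, -3.7875]), 'moment': array([0.3523, 1.076 , 0.0093]), 'grip_width': np.float64(0.0094)}
```

```bash
cat >> h.py <<'E'
from scipy.spatial.transform import Rotation as Ro
def togo(C,d=.061):
    o=ctrl.get_obs();R=Ro.from_euler("xyz",o["eef_rot"]).as_matrix()
    t=np.array(C)-d*R[:,1]; print("R",R.round(3).tolist(),"centre",o["ee_pos"]+d*R[:,1],"normal tilt deg",np.degrees(np.arccos(R[2,0])))
    dp=R.T@(t-o["ee_pos"]);print("dp",dp.round(4),np.linalg.norm(dp),o["time_s"],o["joint_vel"].round(3))
E
python3 -c "
from h import *
togo([.4753,-.2004,.30])"
```

```text
R [[0.584, 0.679, 0.445], [-0.31, -0.32, 0.895], [0.75, -0.661, 0.024]] centre [ 0.76267868 -0.36877628  0.62296289] normal tilt deg 41.38031829511119
dp [-0.4623 -0.0357  0.0152] 0.46394191761223197 9.95 [-0.005 -0.009  0.002  0.019 -0.286 -0.003]
```

Request:
apply_moves([
  {"dp": [-0.03, -0.003, 0.001], "roll": 0, "grip": 1},
  {"dp": [-0.045, -0.004, 0.0015], "roll": 0, "grip": 1},
  {"dp": [-0.05, -0.004, 0.002], "roll": 0, "grip": 1},
  {"dp": [-0.05, -0.004, 0.002], "roll": 0, "grip": 1},
  {"dp": [-0.05, -0.004, 0.002], "roll": 0, "grip": 1},
  {"dp": [-0.05, -0.004, 0.002], "roll": 0, "grip": 1},
  {"dp": [-0.05, -0.004, 0.002], "roll": 0, "grip": 1},
  {"dp": [-0.05, -0.004, 0.0015], "roll": 0, "grip": 1},
  {"dp": [-0.045, -0.003, 0.001], "roll": 0, "grip": 1},
  {"dp": [-0.03, -0.002, 0], "roll": 0, "grip": 1},
])

```text
time_s: 11.2
ee_pos: [0.4573, -0.1944, 0.3698]
eef_rot: [-1.534, -0.847, -0.488]
force: [0.1, 0.3, -3.1]
grip_width: 0.0096
```

Request:
apply_moves([
  {"dp": [0, 0, 0], "roll": 0, "grip": 1},
  {"dp": [0, 0, 0], "roll": 0, "grip": 1},
  {"dp": [0, 0, 0], "roll": 0, "grip": 1},
])

```text
time_s: 11.58
ee_pos: [0.459, -0.1955, 0.3717]
eef_rot: [-1.534, -0.847, -0.488]
force: [0.9, -1.0, -3.9]
grip_width: 0.0101
```

Run:
```python
from h import *; import cv2
a=imaging.camera("scene");b=imaging.camera("top")
cv2.imwrite("pics/s3.png",cv2.resize(np.hstack([a,b]),(800,300),interpolation=cv2.INTER_AREA)); cv2.imwrite("pics/t3.png",b)
togo([.4753,-.2004,.30]); o=ctrl.get_obs(); print(o["ee_pos"],o["eef_rot"],o["qpos"],o["force"],o["grip_width"])
```

```text
R [[0.585, 0.678, 0.445], [-0.311, -0.319, 0.895], [0.749, -0.662, 0.024]] centre [ 0.50021621 -0.21478276  0.33075364] normal tilt deg 41.491613724410946
dp [-0.0421 -0.0011  0.0011] 0.04211256389777789 11.675 [-0.    -0.004  0.008  0.003 -0.    -0.001]
[ 0.45884339 -0.19533394  0.37113969] [-1.53418202 -0.84663106 -0.4882957 ] [-0.49939982 -0.33719246  1.9923848   0.07513829  0.64142349 -0.06760867] [-0.47251601  0.25848436 -3.03728439] 0.009830397564419198
```

View pics/s3.png

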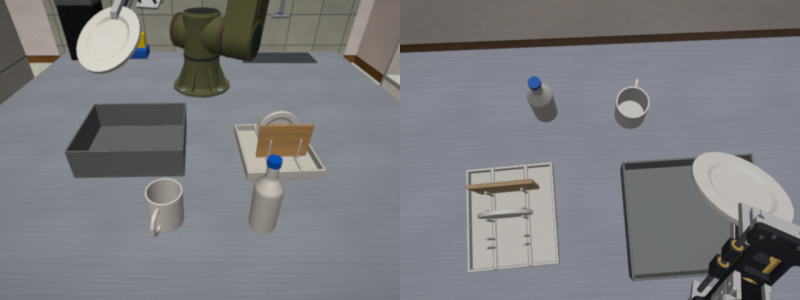

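The plate is held hollow side up and tilted outward, still about 3 cm short of the tub's centre by dead reckoning. I correct that and then measure the plate in both views.

Request:
apply_moves([
  {"dp": [-0.015, 0, 0], "roll": 0, "grip": 1},
  {"dp": [-0.015, 0, 0.001], "roll": 0, "grip": 1},
  {"dp": [-0.012, -0.001, 0], "roll": 0, "grip": 1},
  {"dp": [0, 0, 0], "roll": 0, "grip": 1},
  {"dp": [0, 0, 0], "roll": 0, "grip": 1},
  {"dp": [0, 0, 0], "roll": 0, "grip": 1},
])

```text
time_s: 12.42
ee_pos: [0.4339, -0.181, 0.3404]
eef_rot: [-1.534, -0.847, -0.488]
force: [-0.2, -0.6, -4.4]
grip_width: 0.0098
```

Run:
```python
from h import *; import cv2
togo([.4753,-.2004,.30])
out=[];rays=[]
for n in("scene","top"):
    im=imaging.camera(n); m=((im.max(2)>140)&(np.ptp(im.astype(int),axis=2)<30)).astype(np.uint8)
    m=cv2.morphologyEx(m,cv2.MORPH_OPEN,np.ones((5,5)))
    o=ctrl.get_obs();R=Ro.from_euler("xyz",o["eef_rot"]).as_matrix();C=o["ee_pos"]+.061*R[:,1]
    p=pix(n,C); box=np.zeros_like(m);cv2.circle(box,tuple(int(v) for v in p),95,1,-1)
    cs=cv2.findContours(m*box,cv2.RETR_EXTERNAL,cv2.CHAIN_APPROX_NONE)[0]
    c=cv2.convexHull(max(cs,key=cv2.contourArea)); e=cv2.fitEllipse(c); print(n,"pred",p,"ellipse",e)
    im=im.copy();cv2.ellipse(im,e,(0,0,255),1);cv2.circle(im,tuple(int(v) for v in p),3,(0,255,0),-1)
    out.append(im);rays.append(ray(n,e[0]))
A=np.zeros((3,3));b=np.zeros(3)
for c,d in rays:
    d=d/np.linalg.norm(d);P=np.eye(3)-np.outer(d,d);A+=P;b+=P@c
print("triang",np.linalg.solve(A,b))
cv2.imwrite("pics/s4.png",cv2.resize(np.hstack(out),(800,300),interpolation=cv2.INTER_AREA))
```

```text
R [[0.585, 0.678, 0.445], [-0.311, -0.319, 0.895], [0.749, -0.662, 0.024]] centre [ 0.47523388 -0.20042638  0.30003887] normal tilt deg 41.4841805950899
dp [0.     0.0001 0.0001] 8.1108477086088e-05 12.425 [-0.     0.     0.006 -0.001  0.    -0.   ]
scene pred [190.79252017  80.42495021] ellipse ((194.3144073486328, 66.9073257446289), (86.02584075927734, 139.87026977539062), 28.415302276611328)
top pred [522.9010738  330.63827918] ellipse ((537.8411865234375, 320.9111328125), (148.44415283203125, 185.1750030517578), 134.1417236328125)
triang [ 0.48063407 -0.19853089  0.32405385]
```

View pics/s4.png

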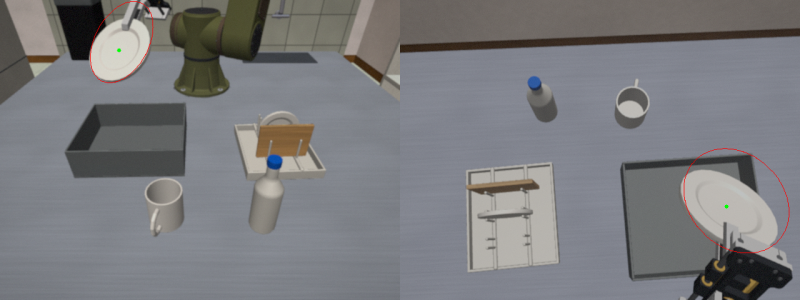

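In both views the predicted centre (green dot) sits in the middle of the plate's hollow. The fitted ellipses are stretched by the gripper, and the centre triangulated from them agrees to within 6 mm in plan. The plate is above the tub, at rest, and nothing else has moved, so I hand in.

Run:
```python
from h import *
o=ctrl.get_obs();print(o["time_s"],o["grip_width"],o["force"],abs(o["joint_vel"]).max())
print(ctrl.hand_in())
```

```text
12.525 0.009297044375149855 [-0.67100728 -0.38175761 -3.94476309] 0.0033550462064920864
the job is handed in; nothing more can be done
None
```

I handed the job in at 12.5 s, with the plate held still over the tub and its hollow face up. No verdict is reported, so what follows is my own checks.

**What I did:** I gripped the plate by its top rim at 55 N and drew it 15 cm straight up, on edge and clear of the prongs. I then carried it to the tub side. The moves only allow a turn about the finger axis, so I tilted the plate by pushing outward at the limit of the arm's reach, where the controller lets the wrist tip. Then I brought it back over the tub with that tilt kept.

**Last checks:**
- **Position:** the plate's centre is at about (0.475, −0.200, 0.300) m from the arm pose. That matches the tub's measured centre and is 21 cm above the rim.
- **Tilt:** the front face is 41.5° from straight up.
- **Grip:** the fingers are 9–10 mm apart on the plate, and the wrist carries about 3.9 N, which is plausible for the plate's weight.
- **Motion:** joint speeds are below 0.004 rad/s.
- **Surroundings:** by eye, the plate touches only the gripper, and the saucer, board, mug and bottle look unmoved. I did not measure their positions.

**Disagreement:** a centre triangulated from ellipses fitted in both pictures came out 24 mm higher, at z = 0.324 m, and 6 mm off in plan. Both ellipses were stretched by the bright gripper, so I trust the arm pose, and either value is well inside the limits.

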